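Fit the small wheel head on the pottery wheel's keyed spindle

TASK

Take the small round aluminium wheel head out of the white tray and fit it on the spindle of the little pottery wheel, face up: turn it on the spindle by feel until the keyway in its hub drops over the brass cross key, so that the hub sits fully home on the flange, and let go. Leave the pot and the tweezers in the tray where they are.

Things in the scene. Friction and masses are not known exactly. Their poses are not given: they have to be found in the camera images.
- head_centre (a point): Centre (20 mm above the underside, half-way up) of the small wheel head, the loose aluminium part to fit, 0.15 to 0.3 kg, 40 mm high. It stands face up on its hub on the tray floor. On top a disc of 64 mm diameter, 14 mm thick, with an upright rim (26 to 40 mm above the underside; grip across it); below it a hub of 46 mm diameter, 26 mm high. z points up out of the face.
- keyway (a point): Centre of the underside of the small head's hub. A straight keyway, 11.5 mm wide and 10 mm deep, runs right across the underside along this point's x; two red marks at opposite edges of the disc's face show its direction. A round bore of 22 mm diameter, 26 mm deep, opens here. A half turn makes no difference to the fit.
- seat (a point): Point on the pottery wheel's spindle axis level with the flange's upper face, 92 mm above the table; the hub's underside rests here when fully home (head_centre 20 mm above it). Steel flange 48 mm across. Axes are those of the white housing (270 by 196 mm, 76 mm high, controls towards -x), NOT of the key. The wheel stands fast on the table.
- spindle_tip (a point): Top of the upright steel spindle, 23 mm above the flange: a 19 mm thick pilot (1.5 mm clearance in the bore all round) that rises 16 mm and ends in a cone. Round the spindle is a grey splash basin of 88 mm inner radius, floor 14 mm below and rim 20 mm above the flange.
- key_top (a point): Point on the spindle axis at the level of the key's top, 8 mm above the flange. The brass cross key lies across the flange, 42 mm long, 8 mm wide, 8 mm high, visible from above. Its angle is not reported and may be any; a geared motor holds it still (4 N m). At a wrong angle the hub rests level on it, 8 mm too high, even when let go; it drops when keyway and key agree to about 0.08 rad.
- tray: white plastic tray, 250 mm (its x) by 290 mm (its y), rim 30 mm high, wall and floor 4 mm thick, fixed; origin under its centre, on the table. Holds the small head, the pot and the tweezers.
- pot: small terracotta plant pot, 70 mm across, 60 mm high, in the tray; bystander; origin under its base
- tweezers: steel tweezers, 125 mm long, 6 mm thick, lying along the tray's far side; bystander; origin at mid-length underneath

How it is judged:
At the end, for the whole second after the job is handed in: The small head stands on the wheel's spindle face up and level (within 0.05 rad), centred within 4 mm, its underside within 2.5 mm of the flange (the keyway is down over the key), released and at rest (horizontal distance between head_centre and seat below 0.004 m and z of head_centre in the frame of seat between 0.017 and 0.0225 m and angle between head_centre's own z axis and vertical below 0.05 rad and contact force between head and the fingers below 0.05 N and linear speed of head below 0.01 m/s); the robot touches nothing.
It fails at once if the pot or the tweezers are moved by more than 30 mm (distance of any of pot, tweezers from where it was at the start of the episode above 0.03 m).
It also fails if it takes over 48 s, if anything falls off the work surface, if the arm or the gripper's body presses on something with over 40 N, if the wrist force passes 120 N, or if a joint passes its speed limit or range.

ROBOT

A 6-joint arm with a two-finger parallel gripper is mounted at the origin on the work surface. World frame = base frame: x ahead of the robot, y to its left, z up, the work surface at z = 0. Lengths are in m, angles in rad, forces in N, time in s.
With the tool pointing down it reaches from about 0.375 to 0.9 m from the base axis. Payload 3.1 kg.
Tool frame: the origin (TCP) lies midway between the tips of the shut fingers; the grasp point (between the pads) lies 19 mm behind it (manip.grasp_offset is the distance from the TCP to the grasp point, in m); z points along the fingers, y is the line along which they close (so a half turn about z gives the same grasp; the last joint's range is limited). The gripper opens to 85 mm and grips with 20 to 120 N. Pads are 22 mm wide; open, the fingers measure 114 mm over their backs; the gripper's body (76 mm by 85 mm) begins 54 mm behind the grasp point. The pads swing forward as they close: fully open they stand 13 mm farther back than shut.
Start: joints at [-1.333, 0.527, 1.433, -0, 1.181, -0.178], TCP at [0.253, -0.571, 0.231] pointing down, gripper open.
Joint ranges: [-3.08, 3.08], [-0.75, 2.2], [0.22, 2.44], [-1.43, 4.57], [0, 2.65], [-2.85, 2.85]. Speed limits (rad/s): [2.79, 2.79, 3.14, 3.14, 3.14, 3.14].

INTERFACE

Orientations are given as a unit quaternion [x, y, z, w].
In Python, from station import sensors, cams, order, manip gives the robot as it stands.
- The arm moves only by the tool move_arm, never from a script. Its argument "targets" is a list of rows, each an object of numbers: "dx", "dy", "dz": the shift along the world's x, y, z normalised to -1 to 1, where 1 is 25 mm; "rx", "ry", "rz": the turn, a rotation vector about the world's x, y, z normalised to -1 to 1, where 1 is 30 degrees. A call has exactly 10 rows; each row shifts and turns the commanded pose from where the row before left it; what a row does not reach is not made up. A row lasts 1/8 s, in which the tool goes at most 62.5 mm and 10.7 degrees, less where a joint would pass 70% of its speed; a pose out of reach is approached as far as the arm can. A call with a number of a shift or a turn outside -1 to 1 is refused whole. A call with a gripper value outside its range is refused whole. "claw" is the opening in per cent of the stroke, from 0 (shut) to 100 (fully open), set as the call begins (left out, the last holds). The fingers move at their own pace and stop on an object; "newtons" is the grip in N (left out, the last holds). Time passes only in rows, so rows that do not move let the fingers close, or fill a call up. It gives the time, the measured TCP pose, the force, the opening and the grip force at its end, in the units of the state.
- sensors.sense(): the state, without advancing time (a new reading comes with each control period).
- cams.snapshot(name): name is "side" or "top" or "wrist"; returns the picture (400x640x3 uint8, red, green, blue); there is no depth.
- cams.camera_model(name): a dict with "fx", "fy", "cx", "cy" (pixels), "extrinsics" (4x4, takes a point from world to camera coordinates). Camera axes: x right, y down, z forward; pixel columns grow to the right and rows downward; lengths in m; the calibration is good to about 2 mm. A picture is of the moment at which its call begins: read the wrist's pose just before it. camera_model takes no time and is no camera call; for the wrist camera it gives the pose at the moment of the call.
- order.sign_off(): hands the job in; it is judged then, once.
The state is a dict: "t": time; "q": joint angles; "qd": joint speeds; "tau": joint torques, N m; "tcp_pos": TCP position; "tool_rot": TCP orientation; "force": force on the tool from outside, world axes, zero at the start; "ft_torque": the same for the moment, N m; "finger_gap": opening from 0.0 (shut) to 1.0 (fully open); "gripper_force": force on a finger pad.
Only numpy, scipy, OpenCV 4.12 (cv2) and the standard library are available. Lean on these libraries where they do the work, as an engineer would, in place of code of your own. Each camera call takes 0.05 s, during which the arm holds its last target. There are 200 camera calls.

## Working session

There is one attempt and no reset: what is moved stays moved. The work goes in short steps, Python scripts to look and compute and a tool call to move; the robot and the scene stay as the last step left them, time stands still between calls to the robot, and variables do not carry over. Pictures are saved under pics/ and viewed, at most 10 in all, crops included, and the job is handed in when it is done.

Besides the shell and the picture viewer there is one more tool, called after "Request:" as name([rows], argument=value, ...), one row to a line, values as JSON. move_arm: Moves the arm, as the interface text tells. Scaled input: -1 to 1 covers 25 mm each way for a shift and 30 degrees each way for a turn. Its arguments: {"type":"object","properties":{"targets":{"type":"array"},"claw":{"type":"number"},"newtons":{"type":"number"}},"required":["targets"]}

```bash
mkdir -p pics; python3 - <<'E'
from station import sensors,cams,manip
import cv2
s=sensors.sense();print(s,manip.grasp_offset)
for n in("top","side"):
    m=cams.camera_model(n);print(n,m)
    cv2.imwrite(f"pics/{n}0.png",cams.snapshot(n)[:,:,::-1])
E
```

```text
{'t': 0.0, 'q': array([-1.33246977e+00,  5.28474215e-01,  1.43389410e+00, -2.47921588e-05,
        1.18138275e+00, -1.78494972e-01]), 'qd': array([ 0.00245128,  0.00010276, -0.00051162, -0.00130653,  0.00053723,
       -0.00043867]), 'tau': array([-1.60783533e-03, -4.42356598e+01, -1.78025025e+01, -1.62680817e-04,
        8.61409237e-03, -9.91284878e-06]), 'tcp_pos': array([ 0.2528887 , -0.570778  ,  0.23033127]), 'tool_rot': array([ 9.78359426e-01,  2.06909810e-01, -4.37382335e-05, -1.07837872e-03]), 'force': array([0.05451118, 0.57169992, 0.58591163]), 'ft_torque': array([-0.02260919, -0.02505209,  0.00597678]), 'gripper_force': 0.0, 'finger_gap': 0.9991790735407651} 0.0187
top {'fx': 471.4267802261363, 'fy': 471.4267802261363, 'cx': 312.5529047127259, 'cy': 197.06080569293917, 'extrinsics': array([[ 5.22049469e-03, -9.99986105e-01, -7.32932006e-04,
         1.96613789e-02],
       [-9.84460652e-01, -5.01078689e-03, -1.75533805e-01,
         5.78293822e-01],
       [ 1.75527693e-01,  1.63791602e-03, -9.84473131e-01,
         1.00277012e+00],
       [ 0.00000000e+00,  0.00000000e+00,  0.00000000e+00,
         1.00000000e+00]])}
side {'fx': 387.4376325073989, 'fy': 387.4376325073989, 'cx': 316.9922579282296, 'cy': 196.25135507405852, 'extrinsics': array([[-0.93173569, -0.36312928, -0.00239539,  0.53945017],
       [-0.16853016,  0.43824747, -0.88291378,  0.18041158],
       [ 0.32166162, -0.82223858, -0.46952905,  0.63067721],
       [ 0.        ,  0.        ,  0.        ,  1.        ]])}
```

View pics/top0.png

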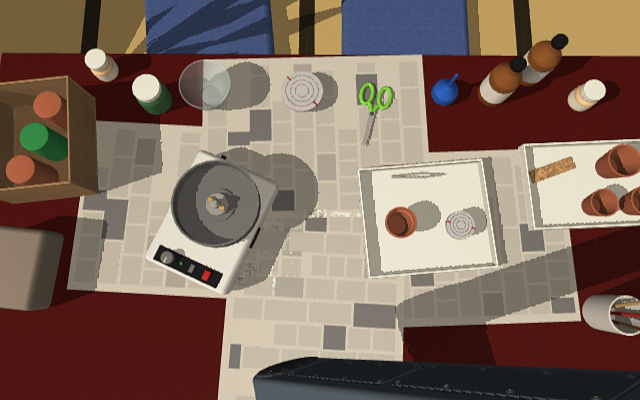

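View pics/side0.png

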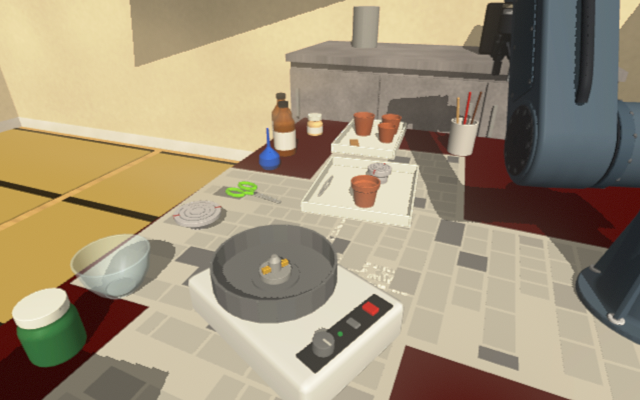

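The top view shows the small head at about (461,225), the pot at (400,222), the tweezers at (418,175), and the spindle with its brass key near (220,203). The side view agrees. I'll enlarge the head and spindle next.

```bash
python3 - <<'E'
import cv2,numpy as np
a=cv2.imread("pics/top0.png")
f=lambda x,y,w,h:cv2.resize(a[y:y+h,x:x+w],None,fx=8,fy=8,interpolation=cv2.INTER_CUBIC)
cv2.imwrite("pics/crop.png",np.hstack([f(195,175,50,55),f(436,198,50,55)]))
E
cat > h.py <<'E'
import numpy as np
from station import sensors,cams
def ray(m,u,v,z):
    E=m["extrinsics"];R=E[:3,:3];t=E[:3,3]
    o=-R.T@t;d=R.T@np.array([(u-m["cx"])/m["fx"],(v-m["cy"])/m["fy"],1])
    return o+d*(z-o[2])/d[2]
def proj(m,p):
    E=m["extrinsics"];c=E[:3,:3]@np.asarray(p)+E[:3,3]
    return np.array([m["fx"]*c[0]/c[2]+m["cx"],m["fy"]*c[1]/c[2]+m["cy"]])
E
```

```text
(no output)
```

View pics/crop.png

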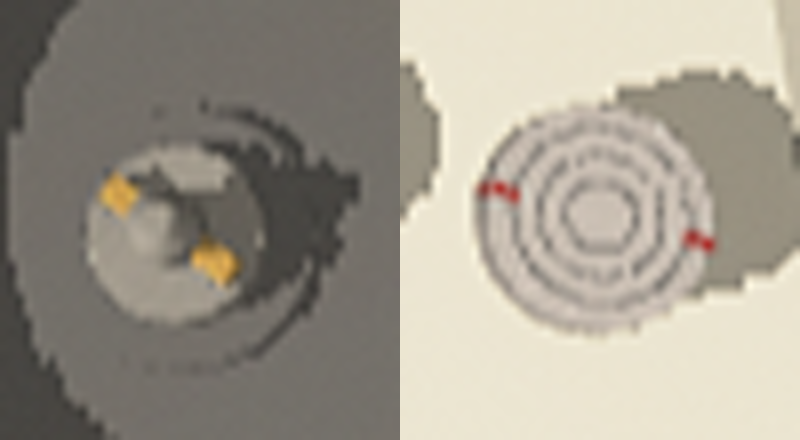

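The head's face centre is at about (461,225), with red marks at (448.5,221.8) and (473.5,228.1). The key ends are at about (210.3,199.3) and (221.9,207.9), and the flange centre is near (217,204).

```bash
python3 - <<'E'
from h import *
m=cams.camera_model("top")
c=ray(m,461,225.1,.044);a=ray(m,448.5,221.75,.044);b=ray(m,473.5,228.1,.044)
print("head",c,(a+b)/2,np.linalg.norm(a-b),np.degrees(np.arctan2(*(a-b)[1::-1])))
k1=ray(m,210.25,199.25,.1);k2=ray(m,221.9,207.9,.1)
print("key",(k1+k2)/2,np.linalg.norm(k1-k2),np.degrees(np.arctan2(*(k1-k2)[1::-1])),"flange",ray(m,217,204.4,.092))
p=ray(m,400,222,.06);print("pot",p)
s=sensors.sense();q=s["tool_rot"]
from scipy.spatial.transform import Rotation as R
y=R.from_quat(q).apply([0,1,0]);print(y,np.degrees(np.arctan2(y[1],y[0])),R.from_quat(q).apply([0,0,1]))
w=cams.camera_model("wrist");E=w["extrinsics"];print("cam",-E[:3,:3].T@E[:3,3],E[2,:3])
E
```

```text
head [ 0.51771932 -0.30824993  0.044     ] [ 0.51811956 -0.30823635  0.044     ] 0.056690270656560376 75.77233131157865
key [0.55438426 0.227567   0.1       ] 0.03152937930057191 54.07424047256517 flange [0.55389306 0.22716263 0.092     ]
pot [ 0.52196755 -0.16965497  0.06      ]
[ 0.40484548 -0.91438314 -0.00190025] -66.11851000576723 [-4.88503282e-04  1.86188344e-03 -9.99998147e-01]
cam [ 0.32855271 -0.53705553  0.37419873] [-0.29747887 -0.12895663 -0.94597913]
```

Request:
move_arm([
  {"dx": 1,"dy": 1,"dz": -0.3},
  {"dx": 1,"dy": 1,"dz": -0.3},
  {"dx": 1,"dy": 1,"dz": -0.3},
  {"dx": 1,"dy": 1,"dz": -0.3},
  {"dx": 1,"dy": 1,"dz": -0.3},
  {"dx": 1,"dy": 1,"dz": -0.3},
  {"dx": 1,"dy": 1,"dz": -0.3},
  {"dx": 1,"dy": 1,"dz": -0.3},
  {"dx": 1,"dy": 1,"dz": -0.3},
  {"dx": 1,"dy": 1,"dz": -0.3},
], claw=100)

```text
schema error: expected keys dx, dy, dz, rx, ry, rz
```

```bash
python3 - <<'E'
from h import *
import cv2
s=sensors.sense();m=cams.camera_model("wrist");im=cams.snapshot("wrist")
print(s["t"],s["tcp_pos"],s["tool_rot"],proj(m,[.518,-.3082,.044]))
np.save("w1.npy",im);cv2.imwrite("pics/w1.png",im[:,:,::-1])
h=im.astype(int);r=(h[:,:,0]>h[:,:,1]+70)&(h[:,:,0]>h[:,:,2]+70)
n,l,st,c=cv2.connectedComponentsWithStats(r.astype(np.uint8))
for i in range(1,n):
    if st[i,4]>15: print(st[i,4],c[i],ray(m,*c[i],.044))
E
```

```text
0.1 [ 0.25288717 -0.57086924  0.23043525] [ 9.78361676e-01  2.06899746e-01 -4.63548827e-05 -9.61334194e-04] [ 127.59678615 -311.31048634]
436 [25.89908257  9.02981651] [ 0.28553708 -0.26996191  0.044     ]
126825 [254.18587818 183.14989158] [ 0.21586676 -0.51427286  0.044     ]
17 [103.41176471 166.64705882] [ 0.16894077 -0.3640148   0.044     ]
900 [394.08777778 351.39555556] [ 0.07773069 -0.75666307  0.044     ]
80 [140.7    396.7375] [-0.1315908  -0.47763102  0.044     ]
```

View pics/w1.png

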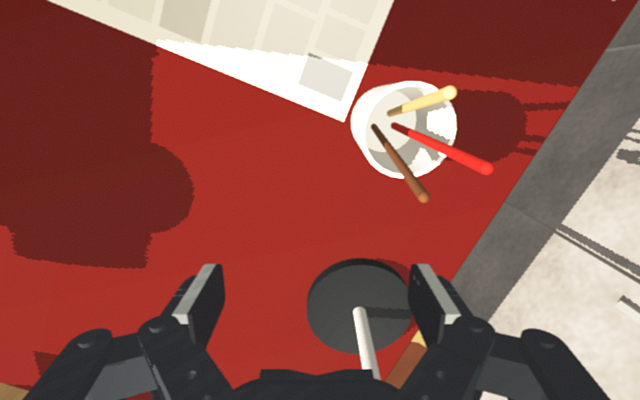

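The move was refused because every row needs all six keys. The wrist view shows the pencil cup at (405,130) near the fingers, so I'll move in y first without descending.

Request:
move_arm([
  {"dx": 0.2,"dy": 1,"dz": 0,"rx": 0,"ry": 0,"rz": 0},
  {"dx": 1,"dy": 1,"dz": 0,"rx": 0,"ry": 0,"rz": 0},
  {"dx": 1,"dy": 1,"dz": 0,"rx": 0,"ry": 0,"rz": 0},
  {"dx": 1,"dy": 1,"dz": -0.4,"rx": 0,"ry": 0,"rz": 0},
  {"dx": 1,"dy": 1,"dz": -0.4,"rx": 0,"ry": 0,"rz": 0},
  {"dx": 1,"dy": 1,"dz": -0.4,"rx": 0,"ry": 0,"rz": 0},
  {"dx": 1,"dy": 1,"dz": -0.4,"rx": 0,"ry": 0,"rz": 0},
  {"dx": 1,"dy": 1,"dz": -0.4,"rx": 0,"ry": 0,"rz": 0},
  {"dx": 1,"dy": 1,"dz": -0.4,"rx": 0,"ry": 0,"rz": 0},
  {"dx": 1,"dy": 1,"dz": -0.4,"rx": 0,"ry": 0,"rz": 0},
], claw=100)

```text
t: 1.4
tcp_pos: [0.4837, -0.3205, 0.1607]
tool_rot: [0.978, 0.207, -0.0, -0.0]
force: [-0.5, 0.5, -0.9]
finger_gap: 0.998
gripper_force: 0.0
```

```bash
python3 - <<'E'
from h import *
import cv2
s=sensors.sense();m=cams.camera_model("wrist");im=cams.snapshot("wrist")
print(s["t"],s["tcp_pos"],s["tool_rot"],proj(m,[.518,-.3082,.044]))
np.save("w1.npy",im);cv2.imwrite("pics/w2.png",im[:,:,::-1])
h=im.astype(int);r=(h[:,:,0]>h[:,:,1]+70)&(h[:,:,0]>h[:,:,2]+70)
n,l,st,c=cv2.connectedComponentsWithStats(r.astype(np.uint8))
for i in range(1,n):
    if st[i,4]>15: print(st[i,4],c[i],ray(m,*c[i],.044))
E
```

```text
1.4 [ 0.48370034 -0.32049347  0.16074705] [ 9.78368661e-01  2.06868838e-01 -1.07644332e-04 -1.86331483e-04] [320.18238048 150.30825874]
1360 [144.21029412  62.81029412] [ 0.52475778 -0.16185448  0.044     ]
37 [290.59459459 126.64864865] [ 0.52568807 -0.27916043  0.044     ]
35 [344.91428571 169.4       ] [ 0.5118099  -0.33330597  0.044     ]
```

View pics/w2.png

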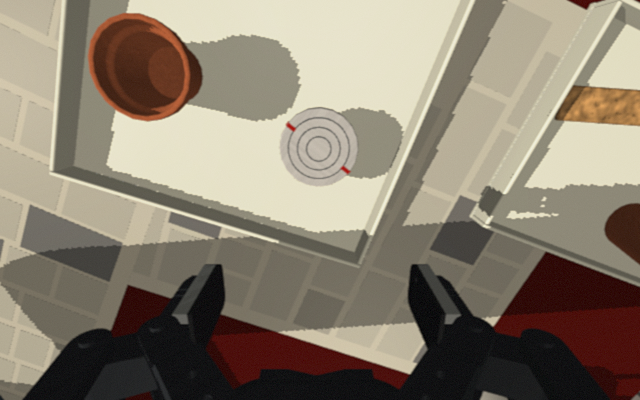

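The wrist view puts the head at (318,148) with marks at (291,127) and (345,169). That gives a centre of (0.5187,-0.306) and an angle of 75.6°, matching the top view. The finger clearance to the tray wall is fine.

Request:
move_arm([
  {"dx": 0.7,"dy": 0.27,"dz": -0.6,"rx": 0,"ry": 0,"rz": 0},
  {"dx": 0.7,"dy": 0.27,"dz": -0.6,"rx": 0,"ry": 0,"rz": 0},
  {"dx": 0,"dy": 0,"dz": -0.8,"rx": 0,"ry": 0,"rz": 0},
  {"dx": 0,"dy": 0,"dz": -0.8,"rx": 0,"ry": 0,"rz": 0},
  {"dx": 0,"dy": 0,"dz": -0.8,"rx": 0,"ry": 0,"rz": 0},
  {"dx": 0,"dy": 0,"dz": -0.8,"rx": 0,"ry": 0,"rz": 0},
  {"dx": 0,"dy": 0,"dz": -0.6,"rx": 0,"ry": 0,"rz": 0},
  {"dx": 0,"dy": 0,"dz": -0.5,"rx": 0,"ry": 0,"rz": 0},
  {"dx": 0,"dy": 0,"dz": -0.3,"rx": 0,"ry": 0,"rz": 0},
  {"dx": 0,"dy": 0,"dz": -0.2,"rx": 0,"ry": 0,"rz": 0},
])

```text
t: 2.7
tcp_pos: [0.5182, -0.3081, 0.0111]
tool_rot: [0.978, 0.207, 0.0, 0.0]
force: [0.2, 0.3, 0.3]
finger_gap: 1.003
gripper_force: 0.0
```

Request:
move_arm([
  {"dx": 0,"dy": 0,"dz": 0,"rx": 0,"ry": 0,"rz": 0},
  {"dx": 0,"dy": 0,"dz": 0,"rx": 0,"ry": 0,"rz": 0},
  {"dx": 0,"dy": 0,"dz": 0,"rx": 0,"ry": 0,"rz": 0},
  {"dx": 0,"dy": 0,"dz": 0,"rx": 0,"ry": 0,"rz": 0},
  {"dx": 0,"dy": 0,"dz": 0,"rx": 0,"ry": 0,"rz": 0},
  {"dx": 0,"dy": 0,"dz": 0,"rx": 0,"ry": 0,"rz": 0},
  {"dx": 0,"dy": 0,"dz": 0,"rx": 0,"ry": 0,"rz": 0},
  {"dx": 0,"dy": 0,"dz": 0,"rx": 0,"ry": 0,"rz": 0},
  {"dx": 0,"dy": 0,"dz": 0,"rx": 0,"ry": 0,"rz": 0},
  {"dx": 0,"dy": 0,"dz": 0,"rx": 0,"ry": 0,"rz": 0},
], claw=50, newtons=40)

```text
t: 3.95
tcp_pos: [0.5184, -0.3082, 0.0118]
tool_rot: [0.978, 0.207, 0.0, 0.0]
force: [-1.0, -0.1, 5.5]
finger_gap: 0.732
gripper_force: 44.5
```

```bash
python3 - <<'E'
from h import *
import cv2
s=sensors.sense();m=cams.camera_model("wrist");im=cams.snapshot("wrist")
print(s["t"],s["tcp_pos"],s["tool_rot"],s["finger_gap"],s["gripper_force"])
cv2.imwrite("pics/w3.png",im[:,:,::-1])
h=im.astype(int);r=(h[:,:,0]>h[:,:,1]+60)&(h[:,:,0]>h[:,:,2]+60)
n,l,st,c=cv2.connectedComponentsWithStats(r.astype(np.uint8))
for i in range(1,n):
    if st[i,4]>15: print(st[i,4],c[i],ray(m,*c[i],.044))
E
```

```text
3.95 [ 0.51837977 -0.30820183  0.01184018] [9.78365120e-01 2.06885107e-01 3.13949538e-04 3.82344802e-04] 0.7315082526665044 44.52608406543732
273 [  1.95604396 207.68498168] [ 0.50967228 -0.18505915  0.044     ]
17 [251.41176471 254.88235294] [ 0.52839006 -0.2756943   0.044     ]
149 [259.69798658 265.34899329] [ 0.52537012 -0.28025359  0.044     ]
81 [367.18518519 336.28395062] [ 0.51167575 -0.33430622  0.044     ]
```

View pics/w3.png

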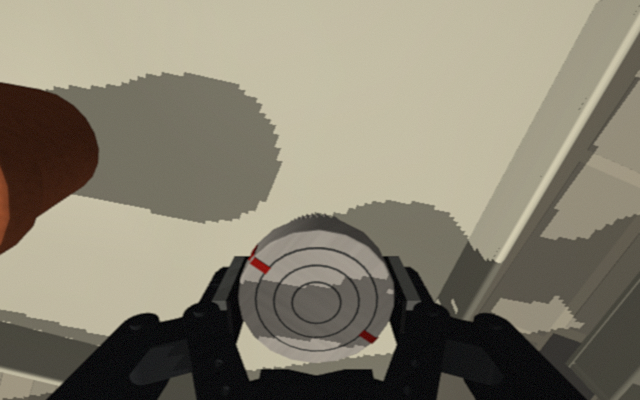

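The head is gripped (gap 0.73), with marks at (260,265) and (367,336), centred between the pads and still at 75.8°. Next I lift and carry it, rotating about -21.7°, and stop short of the spindle in x for a wrist look.

Request:
move_arm([
  {"dx": 0,"dy": 0,"dz": 0.6,"rx": 0,"ry": 0,"rz": 0},
  {"dx": 0,"dy": 0,"dz": 1,"rx": 0,"ry": 0,"rz": 0},
  {"dx": 0,"dy": 0,"dz": 1,"rx": 0,"ry": 0,"rz": 0},
  {"dx": 0,"dy": 0,"dz": 1,"rx": 0,"ry": 0,"rz": 0},
  {"dx": 0,"dy": 0,"dz": 1,"rx": 0,"ry": 0,"rz": 0},
  {"dx": 0,"dy": 0,"dz": 1,"rx": 0,"ry": 0,"rz": 0},
  {"dx": 0,"dy": 0.4,"dz": 0.8,"rx": 0,"ry": 0,"rz": 0},
  {"dx": 0,"dy": 1,"dz": 0,"rx": 0,"ry": 0,"rz": 0},
  {"dx": 0,"dy": 1,"dz": 0,"rx": 0,"ry": 0,"rz": 0},
  {"dx": 0,"dy": 1,"dz": 0,"rx": 0,"ry": 0,"rz": 0},
])

```text
t: 5.25
tcp_pos: [0.5169, -0.2198, 0.1701]
tool_rot: [0.978, 0.207, -0.001, -0.001]
force: [0.3, 1.0, -3.0]
finger_gap: 0.734
gripper_force: 44.7
```

Request:
move_arm([
  {"dx": 0,"dy": 1,"dz": 0,"rx": 0,"ry": 0,"rz": -0.1},
  {"dx": 0,"dy": 1,"dz": 0,"rx": 0,"ry": 0,"rz": -0.1},
  {"dx": 0,"dy": 1,"dz": 0,"rx": 0,"ry": 0,"rz": -0.1},
  {"dx": 0,"dy": 1,"dz": 0,"rx": 0,"ry": 0,"rz": -0.1},
  {"dx": 0,"dy": 1,"dz": 0,"rx": 0,"ry": 0,"rz": -0.1},
  {"dx": 0,"dy": 1,"dz": 0,"rx": 0,"ry": 0,"rz": -0.1},
  {"dx": 0,"dy": 1,"dz": 0,"rx": 0,"ry": 0,"rz": -0.12},
  {"dx": 0,"dy": 1,"dz": 0,"rx": 0,"ry": 0,"rz": 0},
  {"dx": 0,"dy": 1,"dz": 0,"rx": 0,"ry": 0,"rz": 0},
  {"dx": 0,"dy": 1,"dz": 0,"rx": 0,"ry": 0,"rz": 0},
])

```text
t: 6.5
tcp_pos: [0.5167, 0.0294, 0.1705]
tool_rot: [1.0, 0.02, -0.001, -0.0]
force: [0.9, -0.6, -2.4]
finger_gap: 0.733
gripper_force: 44.7
```

Request:
move_arm([
  {"dx": -0.25,"dy": 1,"dz": 0,"rx": 0,"ry": 0,"rz": 0},
  {"dx": -0.25,"dy": 1,"dz": 0,"rx": 0,"ry": 0,"rz": 0},
  {"dx": -0.25,"dy": 1,"dz": 0,"rx": 0,"ry": 0,"rz": 0},
  {"dx": 0,"dy": 1,"dz": 0,"rx": 0,"ry": 0,"rz": 0},
  {"dx": 0,"dy": 1,"dz": 0,"rx": 0,"ry": 0,"rz": 0},
  {"dx": 0,"dy": 1,"dz": 0,"rx": 0,"ry": 0,"rz": 0},
  {"dx": 0,"dy": 1,"dz": 0,"rx": 0,"ry": 0,"rz": 0},
  {"dx": 0,"dy": 0.9,"dz": 0,"rx": 0,"ry": 0,"rz": 0},
  {"dx": 0,"dy": 0.1,"dz": 0,"rx": 0,"ry": 0,"rz": 0},
  {"dx": 0,"dy": 0,"dz": 0,"rx": 0,"ry": 0,"rz": 0},
])

```text
t: 7.75
tcp_pos: [0.4981, 0.2273, 0.1708]
tool_rot: [1.0, 0.021, -0.001, 0.0]
force: [0.6, 0.4, -2.9]
finger_gap: 0.735
gripper_force: 44.7
```

```bash
python3 - <<'E'
from h import *
import cv2
s=sensors.sense();m=cams.camera_model("wrist");im=cams.snapshot("wrist")
np.savez("w4.npz",E=m["extrinsics"],tcp=s["tcp_pos"],q=s["tool_rot"])
print(s["t"],s["tcp_pos"],s["tool_rot"],s["finger_gap"],s["force"],proj(m,[.5545,.2273,.092]),proj(m,[.5545,.2273,.115]))
cv2.imwrite("pics/w4.png",im[:,:,::-1])
hsv=cv2.cvtColor(im,cv2.COLOR_RGB2HSV)
for nm,lo,hi,z in(("brass",(12,110,70),(32,255,255),.1),):
    n,l,st,c=cv2.connectedComponentsWithStats(cv2.inRange(hsv,lo,hi))
    for i in range(1,n):
        if st[i,4]>15: print(nm,st[i],c[i],ray(m,*c[i],z))
E
```

```text
7.75 [0.49814502 0.22734455 0.1707532 ] [ 9.99787152e-01  2.06139989e-02 -7.66578905e-04  3.54614370e-04] 0.7345257914140034 [ 0.60641302  0.37376667 -2.92592022] [319.90593903 130.55651092] [320.3631114  135.14945914]
brass [288 107  22  21 239] [297.94142259 116.52719665] [0.56377017 0.24196432 0.1       ]
brass [327 135  18  19 196] [335.72959184 144.67346939] [0.5466818  0.21656212 0.1       ]
```

View pics/w4.png

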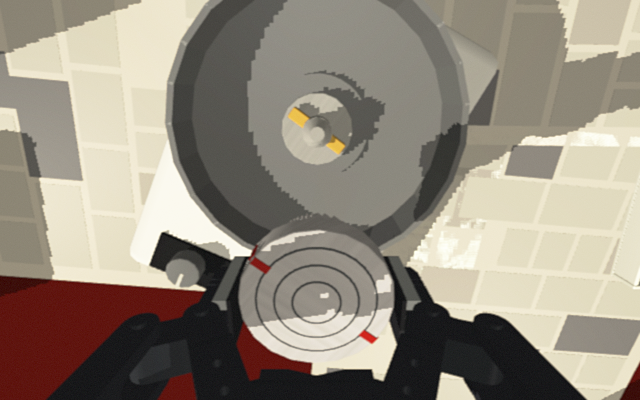

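The key ends are at (298,117) and (336,145), giving about 55° (top view 54°), and the flange centre is near (317.5,128.5). Allowing for the wrist bias seen on the head, the seat is at about (0.5547,0.2273). The head is now at about 54.2°, so I move over it and descend onto the cone.

Request:
move_arm([
  {"dx": 0.8,"dy": 0,"dz": 0,"rx": 0,"ry": 0,"rz": 0},
  {"dx": 0.8,"dy": 0,"dz": 0,"rx": 0,"ry": 0,"rz": 0},
  {"dx": 0.66,"dy": 0,"dz": 0,"rx": 0,"ry": 0,"rz": 0},
  {"dx": 0,"dy": 0,"dz": 0,"rx": 0,"ry": 0,"rz": 0},
  {"dx": 0,"dy": 0,"dz": -0.5,"rx": 0,"ry": 0,"rz": 0},
  {"dx": 0,"dy": 0,"dz": -0.5,"rx": 0,"ry": 0,"rz": 0},
  {"dx": 0,"dy": 0,"dz": -0.5,"rx": 0,"ry": 0,"rz": 0},
  {"dx": 0,"dy": 0,"dz": -0.3,"rx": 0,"ry": 0,"rz": 0},
  {"dx": 0,"dy": 0,"dz": -0.2,"rx": 0,"ry": 0,"rz": 0},
  {"dx": 0,"dy": 0,"dz": -0.1,"rx": 0,"ry": 0,"rz": 0},
])

```text
t: 9.05
tcp_pos: [0.5558, 0.2271, 0.1186]
tool_rot: [1.0, 0.02, -0.0, 0.0]
force: [-0.1, -1.2, -3.3]
finger_gap: 0.736
gripper_force: 44.8
```

Request:
move_arm([
  {"dx": 0,"dy": 0,"dz": -0.06,"rx": 0,"ry": 0,"rz": 0},
  {"dx": 0,"dy": 0,"dz": -0.06,"rx": 0,"ry": 0,"rz": 0},
  {"dx": 0,"dy": 0,"dz": -0.06,"rx": 0,"ry": 0,"rz": 0},
  {"dx": 0,"dy": 0,"dz": -0.06,"rx": 0,"ry": 0,"rz": 0},
  {"dx": 0,"dy": 0,"dz": -0.04,"rx": 0,"ry": 0,"rz": 0},
  {"dx": 0,"dy": 0,"dz": 0,"rx": 0,"ry": 0,"rz": 0},
  {"dx": 0,"dy": 0,"dz": 0,"rx": 0,"ry": 0,"rz": 0},
  {"dx": 0,"dy": 0,"dz": 0,"rx": 0,"ry": 0,"rz": 0},
  {"dx": 0,"dy": 0,"dz": 0,"rx": 0,"ry": 0,"rz": 0},
  {"dx": 0,"dy": 0,"dz": 0,"rx": 0,"ry": 0,"rz": 0},
])

```text
t: 10.3
tcp_pos: [0.5552, 0.2272, 0.1115]
tool_rot: [1.0, 0.02, -0.001, -0.0]
force: [-3.4, 3.2, -4.8]
finger_gap: 0.735
gripper_force: 44.8
```

Side forces show the bore touching the pilot, so I'll ease -x, +y and go on down.

Request:
move_arm([
  {"dx": -0.02,"dy": 0.02,"dz": 0,"rx": 0,"ry": 0,"rz": 0},
  {"dx": -0.02,"dy": 0.02,"dz": 0,"rx": 0,"ry": 0,"rz": 0},
  {"dx": 0,"dy": 0,"dz": -0.04,"rx": 0,"ry": 0,"rz": 0},
  {"dx": 0,"dy": 0,"dz": -0.04,"rx": 0,"ry": 0,"rz": 0},
  {"dx": 0,"dy": 0,"dz": -0.04,"rx": 0,"ry": 0,"rz": 0},
  {"dx": 0,"dy": 0,"dz": -0.04,"rx": 0,"ry": 0,"rz": 0},
  {"dx": 0,"dy": 0,"dz": -0.04,"rx": 0,"ry": 0,"rz": 0},
  {"dx": 0,"dy": 0,"dz": 0,"rx": 0,"ry": 0,"rz": 0},
  {"dx": 0,"dy": 0,"dz": 0,"rx": 0,"ry": 0,"rz": 0},
  {"dx": 0,"dy": 0,"dz": 0,"rx": 0,"ry": 0,"rz": 0},
])

```text
t: 11.55
tcp_pos: [0.555, 0.228, 0.1067]
tool_rot: [1.0, 0.02, 0.0, 0.0]
force: [-0.3, 0.4, -3.2]
finger_gap: 0.734
gripper_force: 44.9
```

Request:
move_arm([
  {"dx": 0,"dy": 0,"dz": -0.04,"rx": 0,"ry": 0,"rz": 0},
  {"dx": 0,"dy": 0,"dz": -0.04,"rx": 0,"ry": 0,"rz": 0},
  {"dx": 0,"dy": 0,"dz": -0.04,"rx": 0,"ry": 0,"rz": 0},
  {"dx": 0,"dy": 0,"dz": 0,"rx": 0,"ry": 0,"rz": 0},
  {"dx": 0,"dy": 0,"dz": 0,"rx": 0,"ry": 0,"rz": 0},
  {"dx": 0,"dy": 0,"dz": 0,"rx": 0,"ry": 0,"rz": 0},
  {"dx": 0,"dy": 0,"dz": 0,"rx": 0,"ry": 0,"rz": 0},
  {"dx": 0,"dy": 0,"dz": 0,"rx": 0,"ry": 0,"rz": 0},
  {"dx": 0,"dy": 0,"dz": 0,"rx": 0,"ry": 0,"rz": 0},
  {"dx": 0,"dy": 0,"dz": 0,"rx": 0,"ry": 0,"rz": 0},
])

```text
t: 12.8
tcp_pos: [0.5548, 0.228, 0.1038]
tool_rot: [1.0, 0.02, 0.0, 0.0]
force: [-1.4, 1.2, -2.4]
finger_gap: 0.734
gripper_force: 44.8
```

It is 4 mm below the key top without axial resistance, so the keyway has engaged. I'll continue down.

Request:
move_arm([
  {"dx": -0.01,"dy": 0.01,"dz": -0.04,"rx": 0,"ry": 0,"rz": 0},
  {"dx": 0,"dy": 0,"dz": -0.04,"rx": 0,"ry": 0,"rz": 0},
  {"dx": 0,"dy": 0,"dz": -0.04,"rx": 0,"ry": 0,"rz": 0},
  {"dx": 0,"dy": 0,"dz": -0.03,"rx": 0,"ry": 0,"rz": 0},
  {"dx": 0,"dy": 0,"dz": 0,"rx": 0,"ry": 0,"rz": 0},
  {"dx": 0,"dy": 0,"dz": 0,"rx": 0,"ry": 0,"rz": 0},
  {"dx": 0,"dy": 0,"dz": 0,"rx": 0,"ry": 0,"rz": 0},
  {"dx": 0,"dy": 0,"dz": 0,"rx": 0,"ry": 0,"rz": 0},
  {"dx": 0,"dy": 0,"dz": 0,"rx": 0,"ry": 0,"rz": 0},
  {"dx": 0,"dy": 0,"dz": 0,"rx": 0,"ry": 0,"rz": 0},
])

```text
t: 14.05
tcp_pos: [0.5546, 0.2283, 0.1001]
tool_rot: [1.0, 0.02, 0.0, -0.0]
force: [0.5, 0.2, -2.9]
finger_gap: 0.741
gripper_force: 44.9
```

```bash
python3 -c "
from h import *
s=sensors.sense();print(s['t'],s['tcp_pos'],s['tool_rot'],s['force'],s['ft_torque'])"
```

```text
14.05 [0.55456908 0.22828606 0.10006435] [ 9.99802151e-01  1.98911452e-02  2.90291032e-05 -6.41571407e-06] [ 0.46990648  0.24883531 -2.93947942] [-0.03125488  0.02454403  0.03308257]
```

Request:
move_arm([
  {"dx": 0,"dy": 0,"dz": -0.02,"rx": 0,"ry": 0,"rz": 0},
  {"dx": 0,"dy": 0,"dz": 0,"rx": 0,"ry": 0,"rz": 0},
  {"dx": 0,"dy": 0,"dz": 0,"rx": 0,"ry": 0,"rz": 0},
  {"dx": 0,"dy": 0,"dz": 0,"rx": 0,"ry": 0,"rz": 0},
  {"dx": 0,"dy": 0,"dz": 0,"rx": 0,"ry": 0,"rz": 0},
  {"dx": 0,"dy": 0,"dz": 0,"rx": 0,"ry": 0,"rz": 0},
  {"dx": 0,"dy": 0,"dz": 0,"rx": 0,"ry": 0,"rz": 0},
  {"dx": 0,"dy": 0,"dz": 0,"rx": 0,"ry": 0,"rz": 0},
  {"dx": 0,"dy": 0,"dz": 0,"rx": 0,"ry": 0,"rz": 0},
  {"dx": 0,"dy": 0,"dz": 0,"rx": 0,"ry": 0,"rz": 0},
], claw=100)

```text
t: 15.3
tcp_pos: [0.5545, 0.2283, 0.0995]
tool_rot: [1.0, 0.02, -0.0, -0.0]
force: [-0.3, -0.9, -0.1]
finger_gap: 1.003
gripper_force: 0.0
```

Request:
move_arm([
  {"dx": 0,"dy": 0,"dz": 0.2,"rx": 0,"ry": 0,"rz": 0},
  {"dx": 0,"dy": 0,"dz": 0.5,"rx": 0,"ry": 0,"rz": 0},
  {"dx": 0,"dy": 0,"dz": 1,"rx": 0,"ry": 0,"rz": 0},
  {"dx": 0,"dy": 0,"dz": 1,"rx": 0,"ry": 0,"rz": 0},
  {"dx": -0.6,"dy": 0,"dz": 1,"rx": 0,"ry": 0,"rz": 0},
  {"dx": -0.8,"dy": 0,"dz": 0.5,"rx": 0,"ry": 0,"rz": 0},
  {"dx": -0.8,"dy": 0,"dz": 0,"rx": 0,"ry": 0,"rz": 0},
  {"dx": 0,"dy": 0,"dz": 0,"rx": 0,"ry": 0,"rz": 0},
  {"dx": 0,"dy": 0,"dz": 0,"rx": 0,"ry": 0,"rz": 0},
  {"dx": 0,"dy": 0,"dz": 0,"rx": 0,"ry": 0,"rz": 0},
])

```text
t: 16.55
tcp_pos: [0.5006, 0.2283, 0.2046]
tool_rot: [1.0, 0.02, 0.0, -0.0]
force: [0.5, -1.1, -0.0]
finger_gap: 1.0
gripper_force: 0.0
```

```bash
python3 - <<'E'
from h import *
import cv2
s=sensors.sense();m=cams.camera_model("wrist");im=cams.snapshot("wrist");sd=cams.snapshot("side")
print(s["t"],s["tcp_pos"],s["force"])
cv2.imwrite("pics/w5.png",np.vstack([im[:,:,::-1][:300],cv2.resize(sd[220:330,190:400,::-1],(640,300))]))
h=im.astype(int);r=(h[:,:,0]>h[:,:,1]+60)&(h[:,:,0]>h[:,:,2]+60)
n,l,st,c=cv2.connectedComponentsWithStats(r.astype(np.uint8))
P=[]
for i in range(1,n):
    if 15<st[i,4]<400: print(st[i,4],c[i],ray(m,*c[i],.132),ray(m,*c[i],.14))
ms=cams.camera_model("side")
for z in(.132,.140):print(z,proj(ms,[.5546,.228,z]))
E
```

```text
16.55 [0.50058038 0.22827006 0.20460165] [ 4.66554862e-01 -1.10988972e+00 -9.91704428e-04]
76 [284.92105263 106.5       ] [0.57218503 0.25147299 0.132     ] [0.57258947 0.25074796 0.14      ]
63 [351.6031746  159.61904762] [0.53927366 0.20601217 0.132     ] [0.5408947  0.20696763 0.14      ]
323 [291.95356037 286.81114551] [0.43731362 0.24498842 0.132     ] [0.44270367 0.2445031  0.14      ]
125 [140.552 396.664] [0.31790368 0.37847763 0.132     ] [0.32770781 0.37305779 0.14      ]
0.132 [275.1760782  244.93565376]
0.14 [274.88015126 240.34152248]
```

View pics/w5.png

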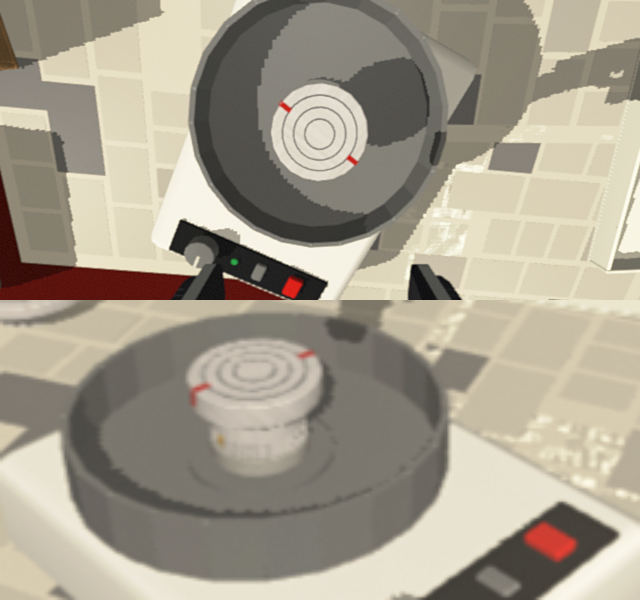

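The head is level on the spindle, with marks at (285,107) and (352,160). The mark spacing and the side-view centre (274,245.7) both match a face height of 0.132 m, so it is fully home. Handing in.

```bash
python3 -c "
from station import order
print(order.sign_off())"
```

```text
the job is handed in; nothing more can be done
None
```

The wheel head is on the spindle face up, with the keyway over the key and the hub fully home on the flange as measured in the wrist and side views. It has been released, the arm is clear, and I handed the job in at about 16.7 s; the sign-off returned no verdict.

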